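# Pair an electronic bin label with the hardware shelf

## Task

On the grey keypad press the yellow, then the blue, then the green key, one at a time, letting each spring back, and leave the red key alone: this puts the shelf into pairing mode. Then lift the black label holder out of its wooden stand and push it down behind the aluminium lip into the empty middle bay of the shelf, white label facing out over the lip, until it is fully home on the channel floor against the sprung contact. Finish while still holding it pressed home (it springs up if let go), without disturbing the glue bottle, the screwdriver or the try square.

Things in the scene. Friction and masses are not known exactly. Their poses are not given: they have to be found in the camera images.
- key_yellow (a joint): Travel of the yellow key, m: 0 up, 0.006 fully down (part of the sequence). A sprung key: about 5 N to go fully down; counts as pressed beyond 0.004, and springs back up when let go.
- key_yellow_top (a point): Centre of the top face of the round yellow key, 30 mm in diameter; it moves with the key, 42 mm above the bench when up. Press straight down.
- key_blue (a joint): Travel of the blue key, m: 0 up, 0.006 fully down (part of the sequence). A sprung key: about 5 N to go fully down; counts as pressed beyond 0.004, and springs back up when let go.
- key_blue_top (a point): Centre of the top face of the round blue key, 30 mm in diameter; it moves with the key, 42 mm above the bench when up. Press straight down.
- key_green (a joint): Travel of the green key, m: 0 up, 0.006 fully down (part of the sequence). A sprung key: about 5 N to go fully down; counts as pressed beyond 0.004, and springs back up when let go.
- key_green_top (a point): Centre of the top face of the round green key, 30 mm in diameter; it moves with the key, 42 mm above the bench when up. Press straight down.
- key_red (a joint): Travel of the red key, m: 0 up, 0.006 fully down (the clear key, not to be pressed). A sprung key: about 5 N to go fully down; counts as pressed beyond 0.004, and springs back up when let go.
- key_red_top (a point): Centre of the top face of the round red key, 30 mm in diameter; it moves with the key, 42 mm above the bench when up. Press straight down.
- keypad: Grey square panel, 150 x 150 mm and 20 mm high, fixed to the bench; origin at the centre of its underside. The four keys sit on it in a 2 x 2 square with 60 mm between neighbouring centres along its x and y axes; which colour is where changes.
- label: Black electronic label holder, a loose upright plate of about 60 g: 10 mm thick (x), 70 mm wide (y), 80 mm tall (z); the lowest 4 mm is a foot 7 x 66 mm. Origin at the centre of its underside. Its -x face carries the white label with an orange patch, towards the robot at the start. It starts upright, loose in the wooden stand, underside 10 mm above the bench. Grip its 10 mm thickness near the top, from above.
- label_front (a point): Centre of the white label on the holder's -x face, 58 mm above its foot, 5 mm in front of its origin.
- stand: Light wooden block, 50 mm (x) by 120 mm (y) and 30 mm high, fixed to the bench, with a slot 12 x 76 mm and 20 mm deep in which the label holder stands; origin at the centre of its underside. Lift the holder 25 mm to clear it.
- shelf: Low plywood bench shelf, fixed, 320 mm wide (y), board top 60 mm above the bench, an aluminium label channel along its front (-x) edge. Origin at bench level under the centre of the free middle bay; y along the channel, +x from the lip towards the bins. Stock bins (42 mm high) stand on the board from 65 mm behind the channel.
- lip_mouth (a point): Centre of the mouth of the channel over the free bay, 74 mm above the bench. The channel is 13 mm wide between the lip (-x side) and the shelf edge (+x side), its walls vertical up to 64 mm above the bench, then flared to about 23 mm at the mouth. The free bay is 76 mm long between low black stops 22 mm high; the bays on both sides hold green label strips whose tops are 86 mm above the bench.
- bay_floor (a point): Centre of the hard channel floor in the free bay, 40 mm above the bench; same axes as the shelf. Fully home, the holder's underside rests here with its width along y and its label (-x face) towards the lip (-x).
- plunger (a joint): Travel of the copper sprung contact in the middle of the free bay, 8 x 36 mm, m: 0 up (standing 8 mm proud of the channel floor), about 0.008 when the holder has pushed it flush and rests on the hard floor. It pushes up with about 2.5 N at first touch and 6 N when flush, and lifts the holder again if that is let go.
- glue: Bystander: white glue bottle standing on the bench, 56 mm in diameter, 130 mm tall; origin at the centre of its underside.
- driver: Bystander: screwdriver with a green handle lying on the bench; origin under its middle.
- square: Bystander: carpenter's try square (dark wooden stock 22 x 100 x 18 mm, steel blade 130 mm long) lying on the bench; origin under the middle of the stock.
There are look-alikes about, which are no part of the job. Leave any pink look-alike of the label alone. Of the things that look like the stand, take the one that is farthest from the robot's base at the start.

How it is judged (in metres and radians):
On the way, in this order (a step that is already met when the one before it is completed fails the run):
1. the yellow key is pressed, all others up (value of joint key_yellow above 0.004 m and value of joint each of key_blue, key_green, key_red below 0.002 m), for 0.02 s.
2. the blue key is pressed, all others up (value of joint key_blue above 0.004 m and value of joint each of key_yellow, key_green, key_red below 0.002 m), for 0.02 s.
3. the green key is pressed, all others up (value of joint key_green above 0.004 m and value of joint each of key_yellow, key_blue, key_red below 0.002 m), for 0.02 s.
4. the label holder is lifted clear of its stand, all keys up (z of label in the frame of stand above 0.032 m and value of joint each of key_yellow, key_blue, key_green, key_red below 0.002 m), for 0.1 s.
At the end, for the whole second after the job is handed in: The holder stands upright (0.12 rad) in the middle bay, label outwards, within 3 mm across and 6 mm along of its centre, under 2.2 mm off the channel floor, contact down over 5.5 mm; at rest, fingers still on it (over 1 N), pressing the shelf over 2.5 N; all keys up (z of label in the frame of bay_floor between -0.003 and 0.0022 m and value of joint plunger above 0.0055 m and x of label in the frame of bay_floor between -0.003 and 0.003 m and y of label in the frame of bay_floor between -0.006 and 0.006 m and x of label_front in the frame of bay_floor below 0 m and angle between label's own z axis and vertical below 0.12 rad and contact force between the fingers and label above 1 N and contact force between label and shelf above 2.5 N and linear speed of label below 0.02 m/s and value of joint each of key_yellow, key_blue, key_green, key_red below 0.002 m); the arm keeps its last pose, push and grip.
It fails at once if the red key is pressed (value of joint key_red above 0.003 m).
It fails at once if two keys are down together (value of joint each of key_yellow, key_blue above 0.003 m or value of joint each of key_yellow, key_green above 0.003 m or value of joint each of key_blue, key_green above 0.003 m).
It fails at once if the glue bottle is knocked away or over (distance of glue from where it was at the start of the episode above 0.03 m or angle between glue's own z axis and vertical above 0.5 rad).
It fails at once if the screwdriver is knocked away or over (distance of driver from where it was at the start of the episode above 0.03 m).
It fails at once if the try square is knocked away or over (distance of square from where it was at the start of the episode above 0.03 m).
It also fails if it takes over 51 s, if anything falls off the work surface, if the arm or the gripper's body presses on something with over 40 N, if the wrist force passes 120 N, or if a joint passes its speed limit or range.

## Robot

A 6-joint arm with a two-finger parallel gripper is mounted at the origin on the work surface. World frame = base frame: x ahead of the robot, y to its left, z up, the work surface at z = 0. Lengths are in mm, angles in degrees, forces in N, time in s.
With the tool pointing down it reaches from about 250 to 775 mm from the base axis. Payload 8.9 kg.
Tool frame: the origin (TCP) lies at the very end of the fingers, on their centre line; the grasp point (between the pads) lies 19 mm behind it; z points along the fingers, y is the direction in which the jaws open and shut (so a half turn about z gives the same grasp; the last joint's range is limited). The gripper opens to 85 mm and grips with 20 to 120 N. Pads are 22 mm wide; open, the fingers measure 114 mm over their backs; the gripper's body (76 mm by 85 mm) begins 54 mm behind the grasp point. The pads swing forward as they close: fully open they stand 13 mm farther back than shut.
Start: joints at [66.446, 16.656, -8.789, 64.555, 0, 82.019], TCP at [140.939, 505.727, 231.305] pointing down, gripper open.
Joint ranges: [-144.48, 144.48], [-52.06, 99.96], [-74.48, 78.29], [-112.23, 115.85], [-86.99, 84.42], [-180, 180]. Speed limits (degrees/s): [127.2, 127.2, 159.86, 180, 180, 180].

## Interface

Orientations are given as a 3x3 rotation matrix whose columns are the frame's x, y, z axes.
In Python, from station import manip gives the robot as it stands. The module is installed in compiled form; this text tells all that it offers.
- The arm moves only by the tool send_rows, never from a script. Its arguments are lists of equal length, an entry for each row: "gripper": the closure, from 0 (fully open) to 1 (shut); "translation": the shift along the world's x, y, z in m, a list of three; "delta_rot": the turn, a rotation vector about the world's x, y, z in degrees, a list of three. In form: {"gripper": [gripper, ...], "translation": [[tx, ty, tz], ...], "delta_rot": [[wx, wy, wz], ...]}. A call has 1 to 10 rows; each row is the pose to reach, as a shift and turn from the pose measured when the call began; what a row does not reach only later rows make up. A row lasts 1/8 s, in which the tool goes at most 62.5 mm and 10.7 degrees, less where a joint would pass 70% of its speed; a pose out of reach is approached as far as the arm can. A call with a gripper value outside its range is refused whole. The fingers move at their own pace and stop on an object; "newtons" is the grip in N (left out, the last holds). Time passes only in rows, so rows that repeat a pose let the fingers close. It gives the time, the measured TCP pose, the force and the opening at its end, in the units of the state.
- manip.read_state(): the state, without advancing time (a new reading comes with each control period).
- manip.read_camera(name): name is "side" or "top"; returns a dict with "pixels" (384x512x3 uint8, blue, green, red), "camera_matrix" (3x3 intrinsics, pixels), "R" (3x3) and "t" (3): a world point X has camera coordinates R X + t. Camera axes: x right, y down, z forward; pixel columns grow to the right and rows downward; lengths in mm; the calibration is good to about 2 mm. A picture is of the moment at which its call begins. There is no depth.
- manip.close_job(): hands the job in, once; it reports no verdict.
The state is a dict: "time_s": time; "joint_positions": joint angles; "joint_velocities": joint speeds; "joint_efforts": joint torques, N m; "tool_pos": TCP position; "ee_rot": TCP orientation; "force": force on the tool from outside, world axes, zero at the start; "ft_torque": the same for the moment, N m; "finger_gap": opening from 0.0 (shut) to 1.0 (fully open).
Only numpy, scipy, OpenCV 4.12 (cv2) and the standard library are available. Lean on these libraries where they do the work, as an engineer would, in place of code of your own. Each camera call takes 0.05 s, during which the arm holds its last target.

## Working session

There is one attempt and no reset: what is moved stays moved. The work goes in short steps, Python scripts to look and compute and a tool call to move; the robot and the scene stay as the last step left them, time stands still between calls to the robot, and variables do not carry over. Pictures are saved under pics/ and viewed, and the job is handed in when it is done.

Besides the shell and the picture viewer there is one more tool, called after ">>>" as name(argument=value, ...) on one line, values as JSON. send_rows: Moves the arm, as the interface text tells. Its arguments: {"type":"object","properties":{"gripper":{"type":"array","items":{"type":"number"}},"translation":{"type":"array","items":{"type":"array","items":{"type":"number"}}},"delta_rot":{"type":"array","items":{"type":"array","items":{"type":"number"}}},"newtons":{"type":"number"}},"required":["gripper","translation","delta_rot"]}

```bash
mkdir -p pics; python3 - <<'E'
from station import manip
import cv2,numpy as np,pickle
s=manip.read_state(); print({k:np.round(v,3).tolist() for k,v in s.items()})
d={}
for n in("side","top"):
    c=manip.read_camera(n); d[n]=c
    cv2.imwrite(f"pics/{n}0.png",c["pixels"]); print(n,np.array(c["camera_matrix"]).round(1).tolist(),np.array(c["R"]).round(3).tolist(),np.array(c["t"]).round(1).tolist())
pickle.dump(d,open("c0.pkl","wb"))
E
```

```text
{'time_s': 0.0, 'joint_positions': [66.443, 16.69, -8.831, 64.555, -0.002, 82.019], 'joint_velocities': [-0.002, 0.072, 0.003, 0.09, -0.0, -0.062], 'joint_efforts': [0.001, -53.714, 33.138, 0.016, -0.0, -0.0], 'tool_pos': [140.798, 505.308, 230.72], 'ee_rot': [[-0.963, 0.269, -0.001], [0.269, 0.963, -0.001], [0.0, -0.001, -1.0]], 'force': [-0.633, -0.136, -0.075], 'ft_torque': [-0.054, 0.031, -0.007], 'finger_gap': 0.998}
side [[350.8, 0.0, 258.5], [0.0, 350.8, 192.9], [0.0, 0.0, 1.0]] [[-1.0, -0.02, -0.01], [-0.002, 0.526, -0.85], [0.022, -0.85, -0.526]] [496.7, 76.9, 981.9]
top [[390.7, 0.0, 254.2], [0.0, 390.7, 191.3], [0.0, 0.0, 1.0]] [[0.006, -1.0, -0.01], [-0.988, -0.005, -0.153], [0.153, 0.011, -0.988]] [14.4, 511.9, 987.8]
```

View pics/side0.png

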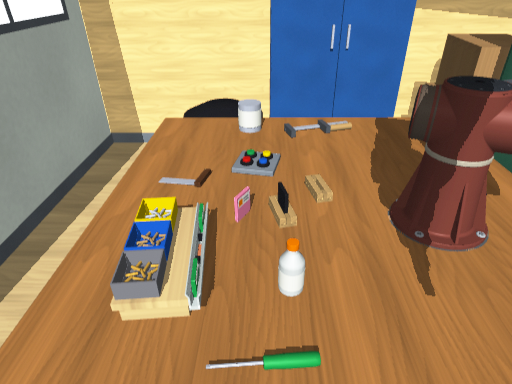

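View pics/top0.png

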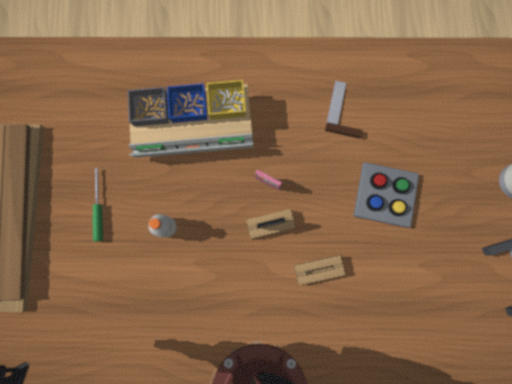

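The side view shows the keypad (257,162), the label in a stand (283,205), an empty stand (318,188), a pink look-alike (243,203), the shelf on the left, the glue bottle (291,270), the screwdriver (265,361) and the try square (190,180). In the top view there are two stand candidates: (271,224) with the black holder in it, and (320,270), which is empty and closer to the base at (260,380). (271,224) is farther from the base, so it fits the description. I'll enlarge it to confirm.

```bash
python3 - <<'E'
import cv2,pickle,numpy as np
d=pickle.load(open("c0.pkl","rb"))
t=d["top"]["pixels"]; s=d["side"]["pixels"]
def crop(p,u0,v0,u1,v1,k,n): cv2.imwrite(f"pics/{n}.png",cv2.resize(p[v0:v1,u0:u1],None,fx=k,fy=k,interpolation=cv2.INTER_CUBIC))
crop(t,235,155,435,295,4,"t_mid"); crop(t,115,70,265,170,5,"t_shelf"); crop(s,100,140,340,320,3.3,"s_mid")
E
```

```text
(no output)
```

View pics/t_mid.png

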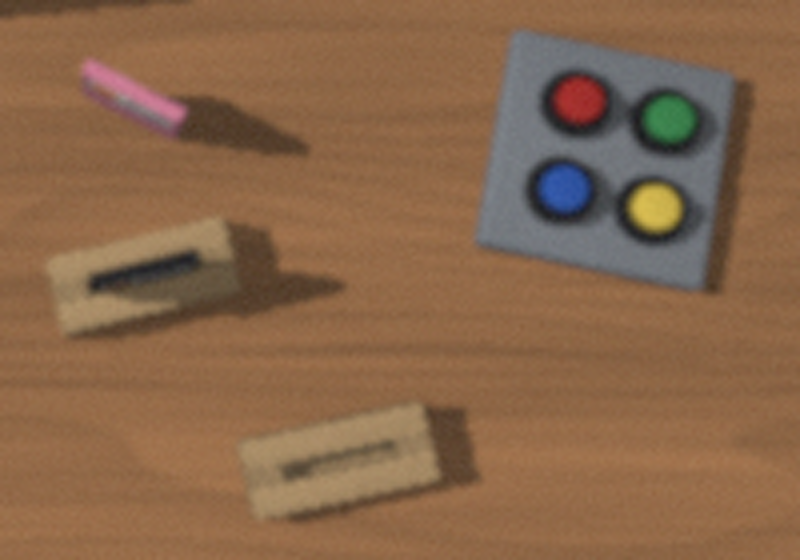

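View pics/t_shelf.png

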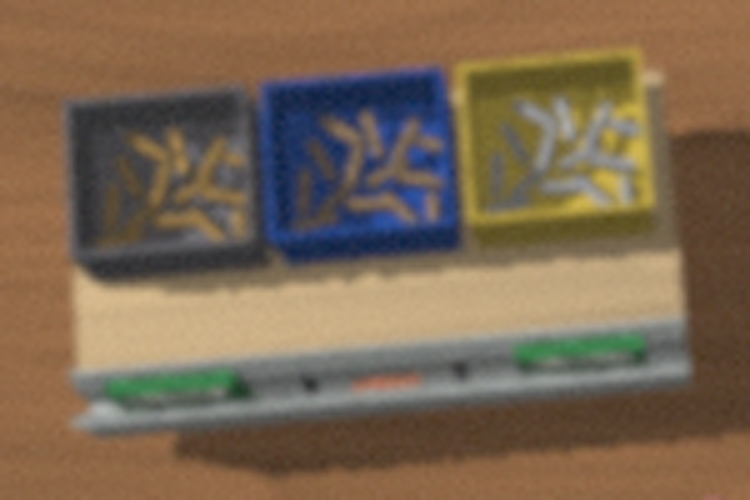

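View pics/s_mid.png

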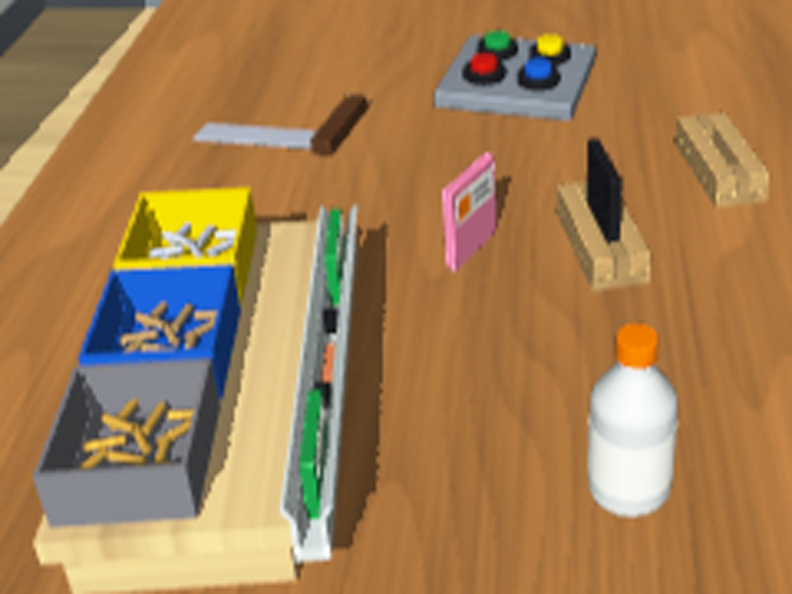

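Confirmed: the upper stand at crop (145,275) holds the black holder, and the lower one is empty. The copper contact sits between two black stops at shelf crop (388,382). Next I'll measure everything.

```bash
cat > h.py <<'E'
import numpy as np,cv2
def ray(c,u,v):
    K,R,t=[np.array(c[k],float) for k in("camera_matrix","R","t")]
    C=-R.T@t; d=R.T@np.linalg.inv(K)@[u,v,1.]
    return C,d
def atz(c,u,v,z):
    C,d=ray(c,u,v); return C+d*(z-C[2])/d[2]
def proj(c,X):
    K,R,t=[np.array(c[k],float) for k in("camera_matrix","R","t")]
    p=(K@(R@np.atleast_2d(X).T+t.reshape(3,1))); return (p[:2]/p[2]).T
def blob(px,lo,hi,box):
    h=cv2.cvtColor(px,cv2.COLOR_BGR2HSV); m=cv2.inRange(h,np.array(lo),np.array(hi))
    M=np.zeros_like(m);u0,v0,u1,v1=box;M[v0:v1,u0:u1]=m[v0:v1,u0:u1]
    n,l,st,ce=cv2.connectedComponentsWithStats(M)
    i=1+np.argmax(st[1:,4]); return ce[i],st[i,4],l==i
E
python3 - <<'E'
import pickle; from h import *
d=pickle.load(open("c0.pkl","rb"));t,s=d["top"],d["side"]
print("camC",ray(t,0,0)[0].round(),ray(s,0,0)[0].round())
R={"yellow":((20,120,100),(35,255,255)),"blue":((100,120,60),(130,255,255)),"green":((50,90,40),(85,255,255)),"red":((0,160,80),(8,255,255))}
for k,(lo,hi) in R.items():
    a,n,_=blob(t["pixels"],lo,hi,(355,160,425,230)); b,m,_=blob(s["pixels"],lo,hi,(230,145,285,180))
    print(k,a.round(1),n,atz(t,*a,41).round(1),b.round(1),m,atz(s,*b,41).round(1))
# stand corners & shelf from crops
f=lambda x,y,k,u,v:((x+.5)/k-.5+u,(y+.5)/k-.5+v)
for p in [(48,260),(222,220),(240,288),(65,335)]: print("standcrn",atz(t,*f(*p,4,235,155),30).round(1))
for p in [(92,278),(195,252),(200,265),(95,292)]: print("label top?",atz(t,*f(*p,4,235,155),90).round(1))
for p,z in [((310,385),62),((461,370),62),((388,382),48),((240,376),86),((108,385),86),((515,350),86),((645,338),86),((75,430),74),((690,380),74)]: print("shelf",p,atz(t,*f(*p,5,115,70),z).round(1))
for p,z in [((329,318),62),((323,370),62),((328,362),48)]: print("shelf side",p,atz(s,*f(*p,3.3,100,140),z).round(1))
for p,z in [((593,143),90),((611,178),90),((602,160),90)]: print("label side",p,atz(s,*f(*p,3.3,100,140),z).round(1))
E
```

```text
camC [ 354.    6. 1055.] [475. 804. 587.]
yellow [398.5 206.4] 133 [ 473.5 -358.3   41. ] [266.3 153. ] 49 [ 475.3 -353.9   41. ]
blue [375.6 201.8] 142 [ 485.5 -299.6   41. ] [262.6 160.2] 52 [ 488.1 -295.1   41. ]
green [401.9 184.5] 135 [ 531.5 -370.2   41. ] [250.4 152.2] 41 [ 533.3 -360.5   41. ]
red [379.5 179.6] 106 [ 544.3 -312.3   41. ] [246.3 158.8] 45 [ 545.4 -305.9   41. ]
standcrn [438.   36.6  30. ]
standcrn [464.9 -77.7  30. ]
standcrn [420.3 -89.1  30. ]
standcrn [389.1  25.1  30. ]
label top? [422.1   7.6  90. ]
label top? [438.5 -56.   90. ]
label top? [430.5 -59.   90. ]
label top? [413.5   5.7  90. ]
shelf (310, 385) [626.1 221.2  62. ]
shelf (461, 370) [634.5 142.1  62. ]
shelf (388, 382) [631.7 182.7  48. ]
shelf (240, 376) [624.1 252.1  86. ]
shelf (108, 385) [619.2 319.8  86. ]
shelf (515, 350) [638.4 111.3  86. ]
shelf (645, 338) [644.9  44.7  86. ]
shelf (75, 430) [598.4 339.5  74. ]
shelf (690, 380) [626.1  21.6  74. ]
shelf side (329, 318) [634.1 151.1  62. ]
shelf side (323, 370) [629.  207.2  62. ]
shelf side (328, 362) [631.  182.8  48. ]
label side (593, 143) [438.3 -52.6  90. ]
label side (611, 178) [425.4   4.1  90. ]
label side (602, 160) [431.6 -24.4  90. ]
```

>>> send_rows(gripper=[1,1,1,1,1,1,1,1,1,1], translation=[[0.022,-0.056,0],[0.043,-0.112,0],[0.065,-0.168,0],[0.087,-0.224,0],[0.108,-0.28,0],[0.13,-0.336,0],[0.152,-0.392,0],[0.173,-0.448,0],[0.195,-0.504,0],[0.217,-0.56,-0.03]], delta_rot=[[0,0,-6],[0,0,-12],[0,0,-18],[0,0,-24],[0,0,-30],[0,0,-36],[0,0,-42],[0,0,-48],[0,0,-54],[0,0,-61]], newtons=60)

```text
time_s: 1.35
tool_pos: [358.0, -53.4, 203.8]
ee_rot: [[-0.228, 0.974, 0.003], [0.974, 0.228, -0.001], [-0.002, 0.002, -1.0]]
force: [1.0, 0.8, 0.4]
finger_gap: -0.0
```

>>> send_rows(gripper=[1,1,1,1,1,1,1,1,1], translation=[[0.019,-0.05,0],[0.038,-0.1,-0.02],[0.057,-0.15,-0.04],[0.077,-0.2,-0.06],[0.096,-0.25,-0.09],[0.116,-0.3035,-0.12],[0.116,-0.3035,-0.14],[0.116,-0.3035,-0.145],[0.116,-0.3035,-0.145]], delta_rot=[[0,0,0],[0,0,0],[0,0,0],[0,0,0],[0,0,0],[0,0,0],[0,0,0],[0,0,0],[0,0,0]])

```text
time_s: 2.48
tool_pos: [473.7, -356.3, 59.0]
ee_rot: [[-0.228, 0.974, 0.002], [0.974, 0.228, -0.001], [-0.001, 0.002, -1.0]]
force: [-0.4, -0.4, 1.1]
finger_gap: -0.002
```

```bash
python3 - <<'E'
from station import manip
import cv2,numpy as np
from h import *
s=manip.read_state(); p=s["tool_pos"]; print(p,s["force"])
t=manip.read_camera("top");d=manip.read_camera("side")
print(proj(t,p),proj(d,p))
a=cv2.resize(t["pixels"][150:250,340:440],None,fx=4,fy=4,interpolation=cv2.INTER_CUBIC)
b=cv2.resize(d["pixels"][100:200,210:310],None,fx=4,fy=4,interpolation=cv2.INTER_CUBIC)
cv2.imwrite("pics/key1.png",np.hstack([a,b]))
E
```

```text
[ 473.74772447 -356.26599186   58.96779038] [-0.43075801 -0.39643003  1.13477672]
[[400.14774277 205.54172352]] [[266.7553171  148.14365458]]
```

View pics/key1.png

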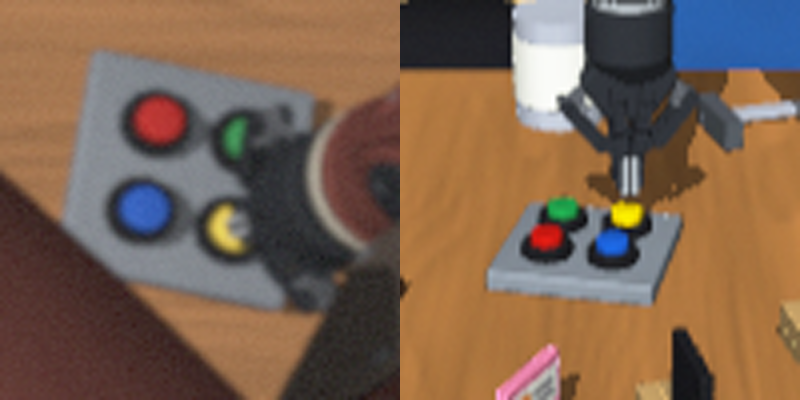

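The fingertips are over the yellow key in both views: left panel (235,222), right panel (630,195). Pressing it now.

>>> send_rows(gripper=[1,1,1,1,1,1], translation=[[0,0,-0.012],[0,0,-0.018],[0,0,-0.0235],[0,0,-0.024],[0,0,-0.024],[0,0,-0.024]], delta_rot=[[0,0,0],[0,0,0],[0,0,0],[0,0,0],[0,0,0],[0,0,0]])

```text
time_s: 3.32
tool_pos: [474.4, -356.4, 36.1]
ee_rot: [[-0.228, 0.974, 0.004], [0.974, 0.228, -0.002], [-0.003, 0.003, -1.0]]
force: [-1.1, 1.7, 5.4]
finger_gap: -0.0
```

>>> send_rows(gripper=[1,1,1,1,1,1,1], translation=[[0,0,0.012],[0,0,0.022],[0,0,0.022],[0.006,0.03,0.022],[0.012,0.058,0.022],[0.012,0.058,0.022],[0.012,0.058,0.015]], delta_rot=[[0,0,0],[0,0,0],[0,0,0],[0,0,0],[0,0,0],[0,0,0],[0,0,0]])

```text
time_s: 4.2
tool_pos: [486.8, -299.1, 51.2]
ee_rot: [[-0.229, 0.974, 0.005], [0.974, 0.229, -0.003], [-0.004, 0.004, -1.0]]
force: [-0.1, 0.6, 1.1]
finger_gap: -0.001
```

```bash
python3 - <<'E'
from station import manip
import cv2,numpy as np
s=manip.read_state(); print(s["tool_pos"],s["force"])
t=manip.read_camera("top");d=manip.read_camera("side")
a=cv2.resize(t["pixels"][150:250,340:440],None,fx=4,fy=4,interpolation=cv2.INTER_CUBIC)
b=cv2.resize(d["pixels"][100:200,210:310],None,fx=4,fy=4,interpolation=cv2.INTER_CUBIC)
cv2.imwrite("pics/key2.png",np.hstack([a,b]))
E
```

```text
[ 486.84153503 -299.12208484   51.24614971] [-0.1477825   0.58726486  1.13525802]
```

View pics/key2.png

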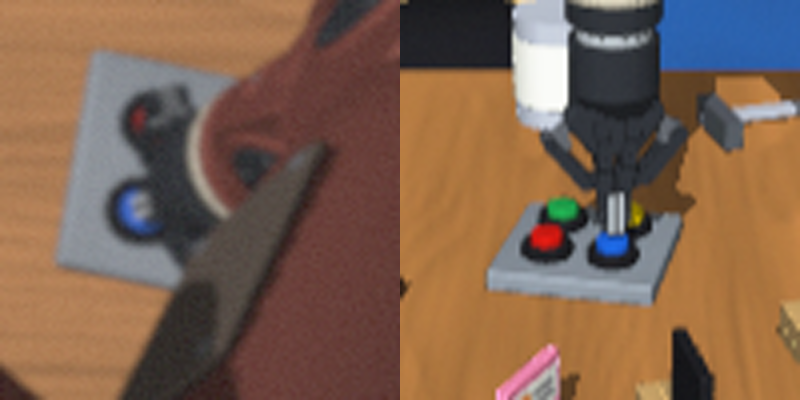

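The fingers are centred on the blue key: left panel (138,210), right panel (615,235). I'll press it, lift, then move to green.

>>> send_rows(gripper=[1,1,1,1,1,1], translation=[[0,0,-0.006],[0,0,-0.011],[0,0,-0.016],[0,0,-0.0163],[0,0,-0.0163],[0,0,-0.0163]], delta_rot=[[0,0,0],[0,0,0],[0,0,0],[0,0,0],[0,0,0],[0,0,0]])

```text
time_s: 5.05
tool_pos: [485.8, -299.5, 35.7]
ee_rot: [[-0.227, 0.974, 0.004], [0.974, 0.227, -0.003], [-0.004, 0.003, -1.0]]
force: [-7.4, 2.6, 26.0]
finger_gap: 0.003
```

>>> send_rows(gripper=[1,1,1,1,1,1,1,1], translation=[[0,0,0.012],[0,0,0.024],[0,0,0.024],[0.015,-0.024,0.024],[0.031,-0.048,0.024],[0.046,-0.07,0.024],[0.046,-0.07,0.024],[0.046,-0.07,0.015]], delta_rot=[[0,0,0],[0,0,0],[0,0,0],[0,0,0],[0,0,0],[0,0,0],[0,0,0],[0,0,0]])

```text
time_s: 6.05
tool_pos: [531.5, -369.0, 50.2]
ee_rot: [[-0.227, 0.974, 0.003], [0.974, 0.227, -0.003], [-0.003, 0.003, -1.0]]
force: [-0.3, 0.7, -0.6]
finger_gap: -0.001
```

```bash
python3 - <<'E'
from station import manip
import cv2,numpy as np
s=manip.read_state(); print(s["tool_pos"],s["force"])
t=manip.read_camera("top");d=manip.read_camera("side")
a=cv2.resize(t["pixels"][150:250,340:440],None,fx=4,fy=4,interpolation=cv2.INTER_CUBIC)
b=cv2.resize(d["pixels"][100:200,210:310],None,fx=4,fy=4,interpolation=cv2.INTER_CUBIC)
cv2.imwrite("pics/key3.png",np.hstack([a,b]))
E
```

```text
[ 531.5291918  -368.96872237   50.20109883] [-0.29785636  0.74866526 -0.57102959]
```

View pics/key3.png

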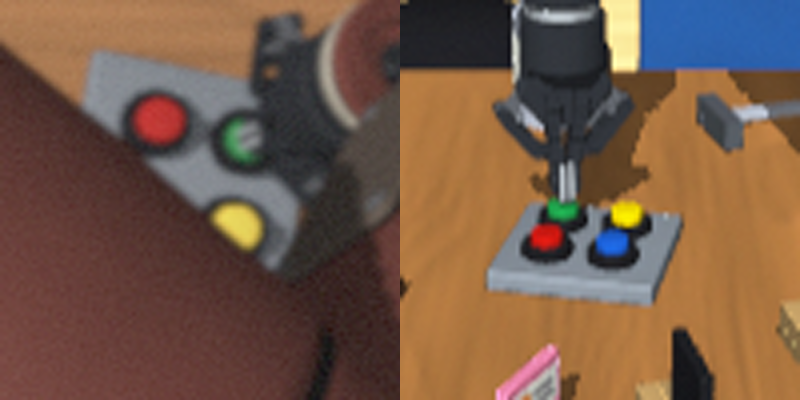

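The blue key bottomed out at 26 N and sprang back. The tips are now over green: left panel (245,138), right panel (565,200). I'll press this one a little more gently.

>>> send_rows(gripper=[1,1,1,1,1,1], translation=[[0,0,-0.006],[0,0,-0.011],[0,0,-0.0143],[0,0,-0.0143],[0,0,-0.0143],[0,0,-0.0143]], delta_rot=[[0,0,0],[0,0,0],[0,0,0],[0,0,0],[0,0,0],[0,0,0]])

```text
time_s: 6.9
tool_pos: [530.3, -367.4, 35.9]
ee_rot: [[-0.228, 0.974, 0.001], [0.974, 0.228, -0.0], [-0.001, 0.001, -1.0]]
force: [-4.8, 4.8, 15.0]
finger_gap: -0.001
```

>>> send_rows(gripper=[1,1,1,1,0.5,0.5,0.5,0.5,0.5,0.5], translation=[[0,0,0.03],[0,0,0.08],[-0.01,0.03,0.11],[-0.026,0.085,0.11],[-0.042,0.14,0.11],[-0.058,0.195,0.11],[-0.074,0.25,0.11],[-0.09,0.305,0.11],[-0.1025,0.342,0.11],[-0.1025,0.342,0.1]], delta_rot=[[0,0,0],[0,0,0],[0,0,0],[0,0,0],[0,0,0],[0,0,0],[0,0,0],[0,0,0],[0,0,0.3],[0,0,0.5]])

```text
time_s: 8.15
tool_pos: [427.3, -23.4, 136.3]
ee_rot: [[-0.24, 0.971, 0.002], [0.971, 0.24, -0.0], [-0.001, 0.002, -1.0]]
force: [1.5, 0.0, -0.2]
finger_gap: 0.497
```

```bash
python3 - <<'E'
from station import manip
import cv2,numpy as np
from h import *
s=manip.read_state(); print(s["tool_pos"],s["force"],s["finger_gap"])
t=manip.read_camera("top");d=manip.read_camera("side")
p=s["tool_pos"]; print(proj(t,p),proj(d,p))
a=cv2.resize(t["pixels"][160:260,210:310],None,fx=4,fy=4,interpolation=cv2.INTER_CUBIC)
b=cv2.resize(d["pixels"][130:230,230:330],None,fx=4,fy=4,interpolation=cv2.INTER_CUBIC)
cv2.imwrite("pics/lab1.png",np.hstack([a,b]))
E
```

```text
[427.25236207 -23.39048597 136.26704882] [ 1.46453915  0.03126596 -0.20525755] 0.4971069818037163
[[270.77105111 220.62547738]] [[284.16446841 173.51199398]]
```

View pics/lab1.png

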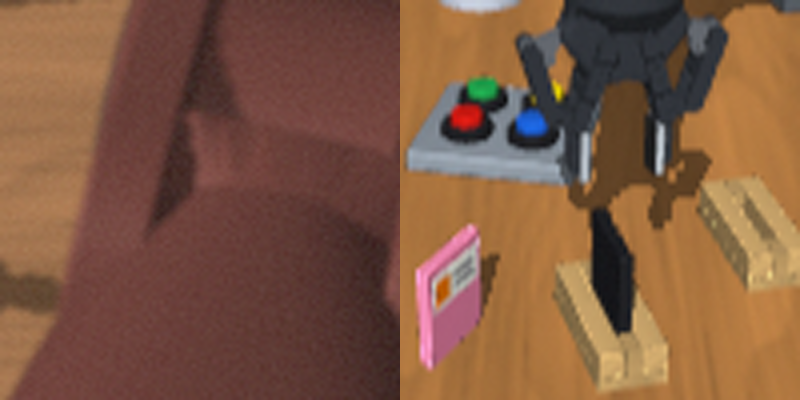

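>>> send_rows(gripper=[0.5,0.5,0.5,0.5,0.75,0.95,1,1,1,1], translation=[[0.001,-0.002,-0.03],[0.001,-0.002,-0.06],[0.001,-0.002,-0.078],[0.001,-0.002,-0.078],[0.001,-0.002,-0.078],[0.001,-0.002,-0.078],[0.001,-0.002,-0.078],[0.001,-0.002,-0.078],[0.001,-0.002,-0.078],[0.001,-0.002,-0.078]], delta_rot=[[0,0,0],[0,0,0],[0,0,0],[0,0,0],[0,0,0],[0,0,0],[0,0,0],[0,0,0],[0,0,0],[0,0,0]], newtons=40)

```text
time_s: 9.5
tool_pos: [429.4, -27.7, 58.1]
ee_rot: [[-0.237, 0.971, 0.002], [0.971, 0.237, -0.002], [-0.002, 0.002, -1.0]]
force: [-0.2, -1.4, 6.0]
finger_gap: 0.11
```

```bash
python3 - <<'E'
from station import manip
import cv2,numpy as np
s=manip.read_state(); print(s["tool_pos"],s["force"],s["ft_torque"],s["finger_gap"])
d=manip.read_camera("side")
b=cv2.resize(d["pixels"][130:230,230:330],None,fx=5,fy=5,interpolation=cv2.INTER_CUBIC)
cv2.imwrite("pics/lab2.png",b)
E
```

```text
[429.39622105 -27.65396781  58.12207304] [-0.17103727 -1.44801145  6.03487573] [-0.26046592  0.1346548  -0.02558121] 0.10972480240635321
```

View pics/lab2.png

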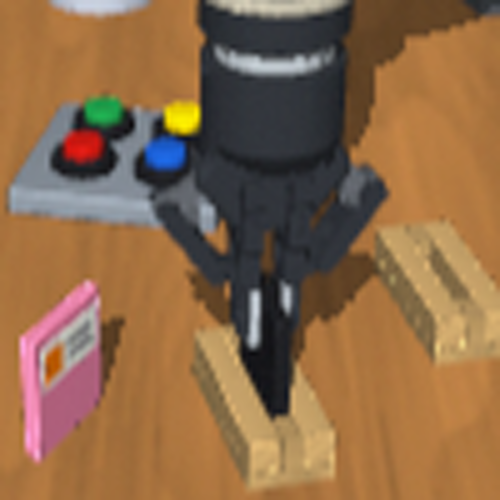

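The holder is gripped with a gap of 0.11, about 9.4 mm, and it still stands in the slot at (268,390). Lifting it now.

>>> send_rows(gripper=[1,1,1,1,1,1,1], translation=[[0,0,0.01],[0,0,0.025],[0,0,0.05],[0,0,0.08],[0,0,0.11],[0,0,0.12],[0,0,0.12]], delta_rot=[[0,0,0],[0,0,0],[0,0,0],[0,0,0],[0,0,0],[0,0,0],[0,0,0]])

```text
time_s: 10.42
tool_pos: [429.6, -27.7, 178.4]
ee_rot: [[-0.238, 0.971, 0.003], [0.971, 0.238, -0.002], [-0.003, 0.003, -1.0]]
force: [0.7, 1.3, -0.5]
finger_gap: 0.109
```

```bash
python3 - <<'E'
from station import manip
import cv2,numpy as np
s=manip.read_state(); print(s["tool_pos"],s["force"],s["ft_torque"],s["finger_gap"],np.array(s["ee_rot"]).round(3).tolist())
d=manip.read_camera("side")
b=cv2.resize(d["pixels"][90:220,220:350],None,fx=4.5,fy=4.5,interpolation=cv2.INTER_CUBIC)
cv2.imwrite("pics/lab3.png",b)
E
```

```text
[429.62133465 -27.66274559 178.37251667] [ 0.69943345  1.26360025 -0.45327426] [0.01149762 0.02576256 0.03445091] 0.10912748697043975 [[-0.238, 0.971, 0.003], [0.971, 0.238, -0.002], [-0.003, 0.003, -1.0]]
```

View pics/lab3.png

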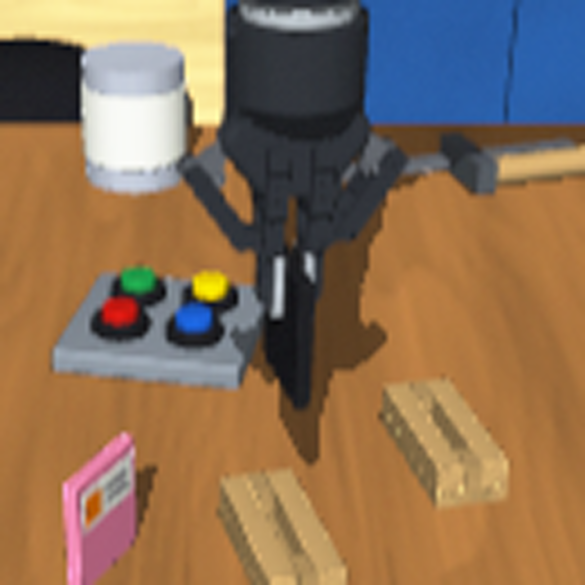

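Lifted clear with the keys all up. Before the transfer I'll check the shelf pose by overlaying a model on the first pictures.

```bash
cat > ov.py <<'E'
import sys,pickle; from h import *
d=pickle.load(open("c0.pkl","rb"));t,s=d["top"],d["side"]
x,y,a=map(float,sys.argv[1:4]); r=np.radians(a)
R=np.array([[np.cos(r),-np.sin(r),0],[np.sin(r),np.cos(r),0],[0,0,1]])
W=lambda P:np.array(P,float)@R.T+[x,y,0]
L=[]
for X in(-11.5,11.5): L.append(([(X,-160,74),(X,160,74)],(0,0,255)))
for X in(-6.5,6.5): L.append(([(X,-38,62),(X,38,62)],(255,255,0)))
for Y in(-38,38): L.append(([(-6.5,Y,62),(6.5,Y,62)],(255,255,0)))
L.append(([(-4,-18,48),(4,-18,48),(4,18,48),(-4,18,48),(-4,-18,48)],(255,0,255)))
out=[]
for c,(u0,v0,u1,v1),k in((t,(120,125,260,165),5.7),(s,(170,190,230,320),5)):
    b=cv2.resize(c["pixels"][v0:v1,u0:u1],None,fx=k,fy=k,interpolation=cv2.INTER_CUBIC); raw=b.copy()
    for P,col in L:
        q=(proj(c,W(P))-[u0-.5,v0-.5])*k-.5
        cv2.polylines(b,[np.round(q*8).astype(np.int32)],False,col,1,cv2.LINE_AA,3)
    out.append((raw,b))
cv2.imwrite("pics/%s_t.png"%sys.argv[4],np.vstack(out[0])); cv2.imwrite("pics/%s_s.png"%sys.argv[4],np.hstack(out[1])[:600])
E
python3 ov.py 630.8 182 5.3 ov1
```

```text
(no output)
```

View pics/ov1_t.png

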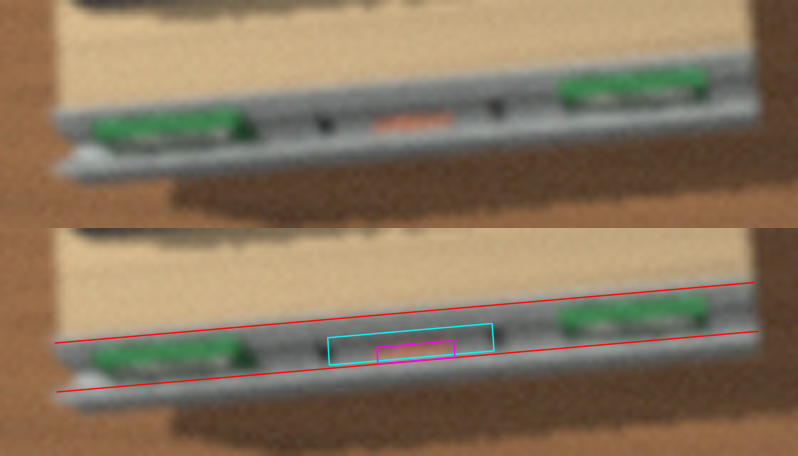

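View pics/ov1_s.png

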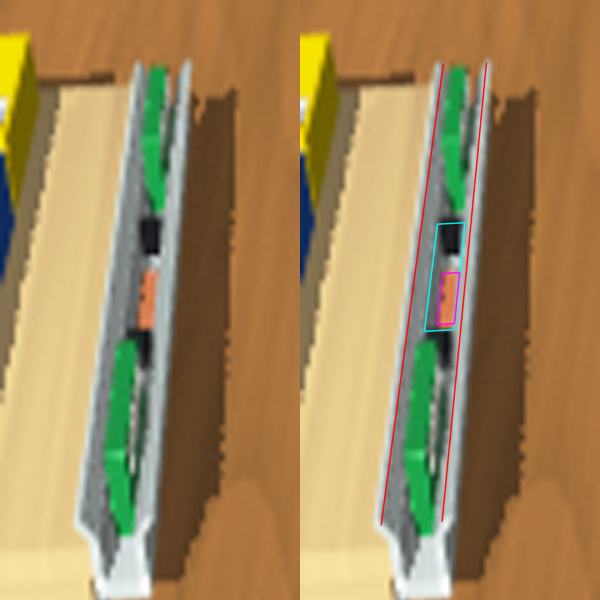

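The overlay matches to within about 1 px: magenta on the copper contact in both views, and the red mouth lines along the channel. I'm using the shelf at (631,182) with yaw 5.7°. Transferring to above the bay.

>>> send_rows(gripper=[1,1,1,1,1,1,1,1,1,1], translation=[[0.02,0.021,0],[0.05,0.052,0],[0.08,0.083,0],[0.11,0.114,0],[0.14,0.145,0],[0.17,0.176,0],[0.19,0.197,0],[0.2015,0.2097,0],[0.2015,0.2097,0],[0.2015,0.2097,-0.01]], delta_rot=[[0,0,-1],[0,0,-2],[0,0,-3],[0,0,-4.5],[0,0,-6],[0,0,-7],[0,0,-8.1],[0,0,-8.1],[0,0,-8.1],[0,0,-8.1]])

```text
time_s: 11.72
tool_pos: [630.3, 181.7, 166.9]
ee_rot: [[-0.098, 0.995, 0.001], [0.995, 0.098, -0.002], [-0.002, 0.001, -1.0]]
force: [0.1, -0.5, -0.4]
finger_gap: 0.114
```

```bash
cat > look.py <<'E'
import sys; from station import manip; from h import *
s=manip.read_state(); p=np.array(s["tool_pos"]);E=np.array(s["ee_rot"]); print(s["time_s"],p.round(1),np.array(s["force"]).round(1),s["finger_gap"],"yaw",np.degrees(np.arctan2(E[1,1],E[0,1])).round(2),E[:,2].round(4))
off=float(sys.argv[2]); zoff=float(sys.argv[3]) # label y offset rel TCP, TCP-underside height
xa=E[:,1];ya=-E[:,0] if E[1,0]<0 else E[:,0]; 
out=[]
for n,B,k in(("top",(130,100,240,190),5),("side",(140,140,260,300),3.7)):
    c=manip.read_camera(n);u0,v0,u1,v1=B
    b=cv2.resize(c["pixels"][v0:v1,u0:u1],None,fx=k,fy=k,interpolation=cv2.INTER_CUBIC)
    cv2.imwrite(f"pics/{sys.argv[1]}_{n}_raw.png",b)
    base=p-[0,0,zoff]+ya*off
    def poly(pts,col,o):
        q=(proj(c,[o+xa*a+ya*bb+np.array([0,0,zz]) for a,bb,zz in pts])-[u0-.5,v0-.5])*k-.5
        cv2.polylines(b,[np.round(q*8).astype(np.int32)],True,col,1,cv2.LINE_AA,3)
    for X in(-5,5): poly([(X,-35,4),(X,35,4),(X,35,80),(X,-35,80)],(0,255,255),base)
    cv2.imwrite(f"pics/{sys.argv[1]}_{n}.png",b)
E
python3 look.py a1 0 48
```

```text
11.725 [630.3 181.7 166.9] [ 0.1 -0.5 -0.4] 0.11438787636002194 yaw 5.64 [ 0.0013 -0.0021 -1.    ]
```

View pics/a1_side.png

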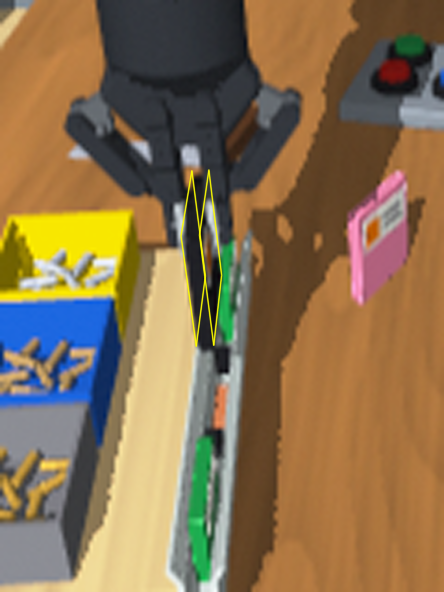

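View pics/a1_side_raw.png

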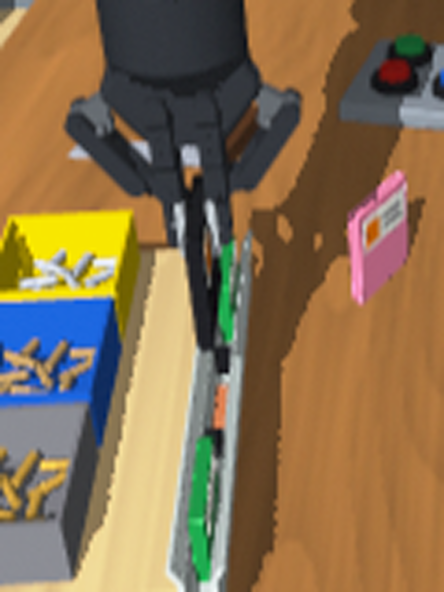

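View pics/a1_top.png

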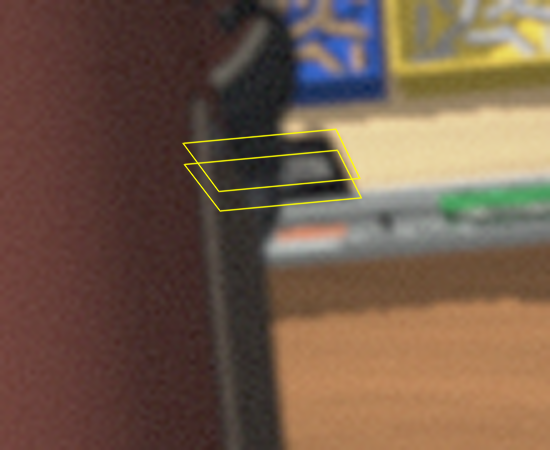

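```bash
sed -i 's/(130,100,240,190),5/(180,115,215,150),16/; s/(140,140,260,300),3.7/(180,180,215,240),10/' look.py; python3 look.py a2 3.5 48
python3 -c "
import cv2,numpy as np
a=[cv2.imread(f'pics/a2_{n}.png') for n in('top_raw','top','side_raw','side')]
f=lambda i:cv2.resize(i,None,fx=.5,fy=.5) 
h=[i[:560] for i in a]
cv2.imwrite('pics/a2t.png',cv2.resize(np.hstack(h[:2]),(800,400)));cv2.imwrite('pics/a2s.png',np.hstack([a[2],a[3]]))
"
```

```text
11.825 [629.2 181.3 165.8] [ 0.3 -0.3 -0.7] 0.11138633344366315 yaw 5.61 [-0.0012 -0.0024 -1.    ]
```

View pics/a2t.png

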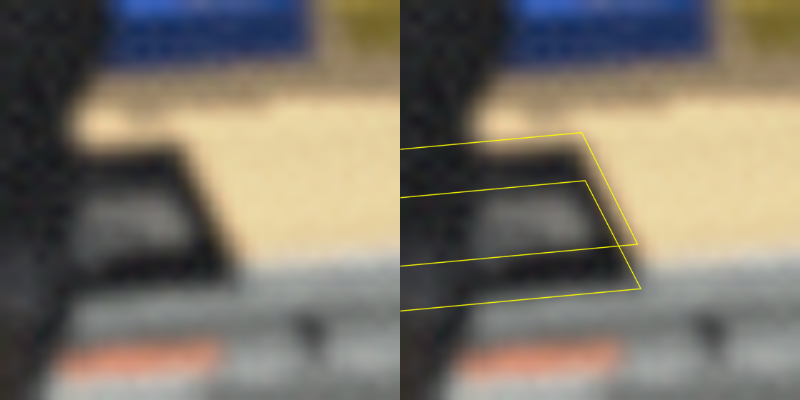

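View pics/a2s.png

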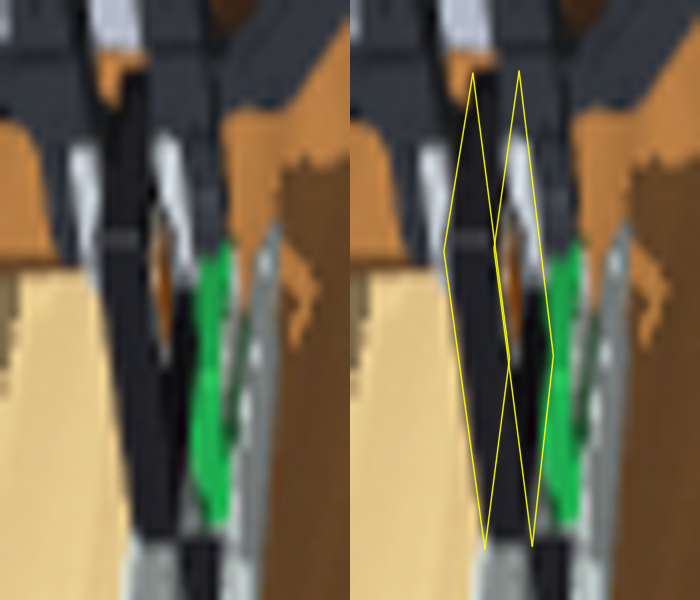

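Comparing the overlay with the pictures: x matches at crop (485..530,537), and the holder sits about 3 mm to +y of the TCP. I'll correct for that and come down to just above the mouth.

>>> send_rows(gripper=[1,1,1,1,1,1], translation=[[0.002,-0.0025,0],[0.002,-0.0025,-0.01],[0.002,-0.0025,-0.02],[0.002,-0.0025,-0.03],[0.002,-0.0025,-0.036],[0.002,-0.0025,-0.036]], delta_rot=[[0,0,0],[0,0,0],[0,0,0],[0,0,0],[0,0,0],[0,0,0]])

```text
time_s: 12.68
tool_pos: [631.6, 179.0, 130.5]
ee_rot: [[-0.098, 0.995, -0.0], [0.995, 0.098, -0.002], [-0.002, -0.001, -1.0]]
force: [0.7, -0.5, -0.4]
finger_gap: 0.113
```

```bash
sed -i 's/(180,180,215,240),10/(180,190,215,250),10/' look.py; python3 look.py a3 3.2 48
python3 -c "
import cv2,numpy as np
a=[cv2.imread(f'pics/a3_{n}.png') for n in('top_raw','top','side_raw','side')]
cv2.imwrite('pics/a3t.png',cv2.resize(np.hstack(a[:2]),(800,400)));cv2.imwrite('pics/a3s.png',np.hstack([a[2],a[3]]))
"
```

```text
12.675 [631.6 179.  130.5] [ 0.7 -0.5 -0.4] 0.11287732265220689 yaw 5.61 [-3.0e-04 -2.3e-03 -1.0e+00]
```

View pics/a3t.png

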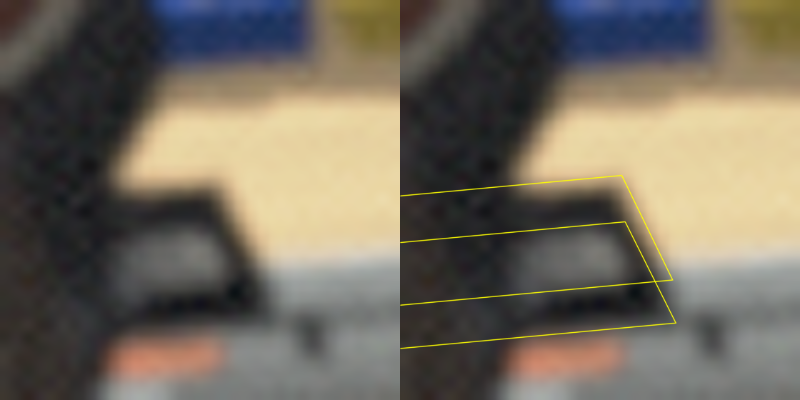

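View pics/a3s.png

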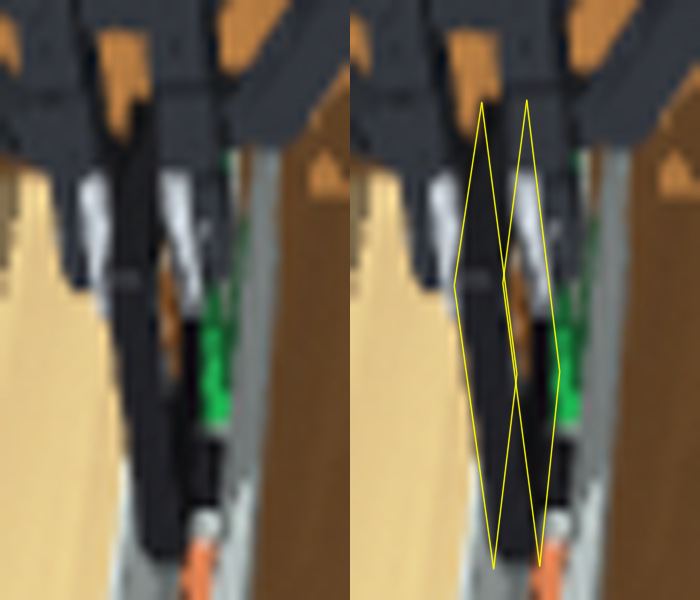

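The holder is lined up above the channel: x is centred in the side view, and y is within about 1 mm in the top view. I'll descend into the flare and check the force.

>>> send_rows(gripper=[1,1,1,1,1,1], translation=[[0,-0.0003,-0.005],[0,-0.0003,-0.01],[0,-0.0003,-0.015],[0,-0.0003,-0.02],[0,-0.0003,-0.025],[0,-0.0003,-0.025]], delta_rot=[[0,0,0],[0,0,0],[0,0,0],[0,0,0],[0,0,0],[0,0,0]])

```text
time_s: 13.52
tool_pos: [631.8, 178.7, 105.9]
ee_rot: [[-0.098, 0.995, 0.0], [0.995, 0.098, -0.002], [-0.002, -0.0, -1.0]]
force: [-0.1, -0.1, -0.9]
finger_gap: 0.113
```

>>> send_rows(gripper=[1,1,1,1,1,1,1,1], translation=[[0,0,-0.004],[0,0,-0.008],[0,0,-0.01],[0,0,-0.012],[0,0,-0.014],[0,0,-0.016],[0,0,-0.017],[0,0,-0.017]], delta_rot=[[0,0,0],[0,0,0],[0,0,0],[0,0,0],[0,0,0],[0,0,0],[0,0,0],[0,0,0]])

```text
time_s: 14.52
tool_pos: [631.8, 178.7, 88.9]
ee_rot: [[-0.098, 0.995, 0.0], [0.995, 0.098, -0.002], [-0.002, -0.0, -1.0]]
force: [-2.9, -0.5, 4.4]
finger_gap: 0.109
```

```bash
python3 look.py a4 3.4 48
python3 -c "
import cv2,numpy as np
a=[cv2.imread(f'pics/a4_{n}.png') for n in('top_raw','top','side_raw','side')]
cv2.imwrite('pics/a4t.png',cv2.resize(np.hstack(a[:2]),(800,400)));cv2.imwrite('pics/a4s.png',np.hstack([a[2],a[3]]))
"
```

```text
14.525 [631.8 178.7  88.9] [-2.9 -0.5  4.4] 0.10909884087293653 yaw 5.61 [ 2.0e-04 -2.2e-03 -1.0e+00]
```

View pics/a4s.png

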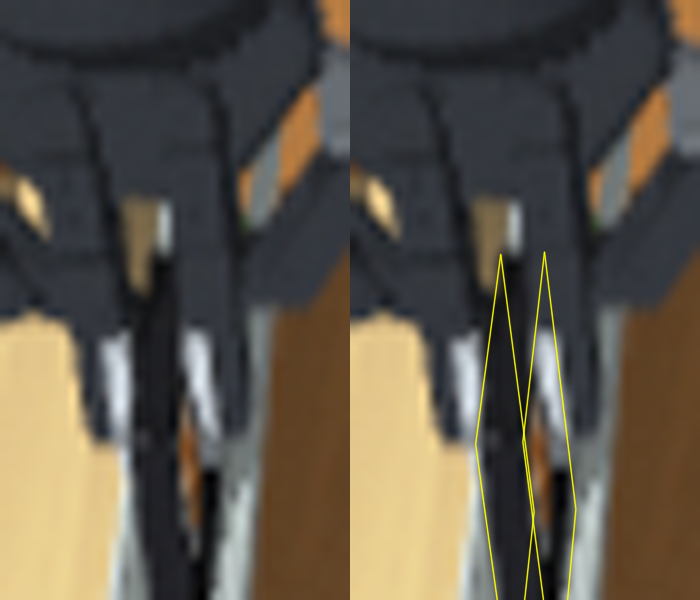

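View pics/a4t.png

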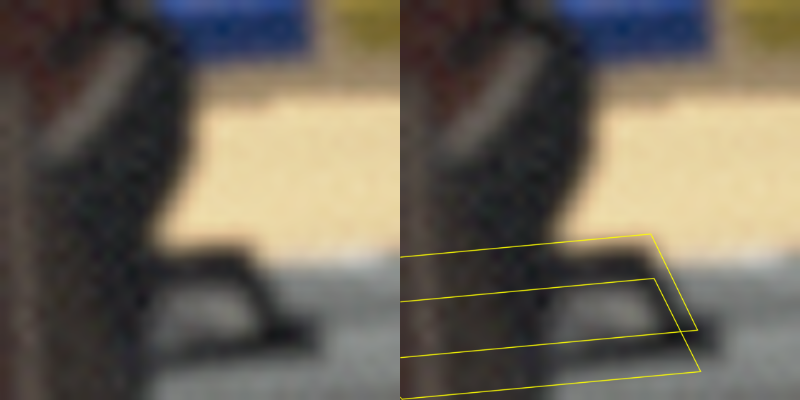

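The holder is past the stops, resting on the sprung contact at 4.4 N, and there's a light touch on the rear wall (-2.9 N in x). I'll press on in small steps, easing x back a little, with a firmer grip.

>>> send_rows(gripper=[1,1,1,1,1,1], translation=[[-0.0006,0,0],[-0.0006,0,-0.0004],[-0.0006,0,-0.0008],[-0.0006,0,-0.0012],[-0.0006,0,-0.0012],[-0.0006,0,-0.0012]], delta_rot=[[0,0,0],[0,0,0],[0,0,0],[0,0,0],[0,0,0],[0,0,0]], newtons=70)

```text
time_s: 15.38
tool_pos: [631.6, 178.7, 88.3]
ee_rot: [[-0.098, 0.995, 0.001], [0.995, 0.098, -0.002], [-0.002, 0.001, -1.0]]
force: [-1.7, -1.0, 7.6]
finger_gap: 0.105
```

>>> send_rows(gripper=[1,1,1,1,1], translation=[[0,0,-0.0006],[0,0,-0.0012],[0,0,-0.0016],[0,0,-0.0016],[0,0,-0.0016]], delta_rot=[[0,0,0],[0,0,0],[0,0,0],[0,0,0],[0,0,0]])

```text
time_s: 16.0
tool_pos: [631.8, 178.7, 88.3]
ee_rot: [[-0.098, 0.995, 0.002], [0.995, 0.098, -0.002], [-0.002, 0.002, -1.0]]
force: [-4.8, -1.7, 16.6]
finger_gap: 0.106
```

z has stopped at 88.3 while the force rose to 16.6 N, so the holder is on the hard floor (underside about 40 mm). I'll hold and check that it's stable.

>>> send_rows(gripper=[1,1,1,1,1,1], translation=[[-0.0004,0,-0.0012],[-0.0004,0,-0.0012],[-0.0004,0,-0.0012],[-0.0004,0,-0.0012],[-0.0004,0,-0.0012],[-0.0004,0,-0.0012]], delta_rot=[[0,0,0],[0,0,0],[0,0,0],[0,0,0],[0,0,0],[0,0,0]])

```text
time_s: 16.75
tool_pos: [631.7, 178.7, 88.2]
ee_rot: [[-0.098, 0.995, 0.003], [0.995, 0.098, -0.002], [-0.002, 0.003, -1.0]]
force: [-4.3, -1.7, 13.6]
finger_gap: 0.101
```

```bash
python3 look.py a5 3.4 48
python3 - <<'E'
from station import manip
import cv2,numpy as np
d=manip.read_camera("side"); s=manip.read_state(); print(np.round(s["tool_pos"],2),np.round(s["force"],1),np.abs(s["joint_velocities"]).max())
cv2.imwrite("pics/fin.png",cv2.resize(d["pixels"][100:384,100:360],None,fx=2.1,fy=2.1,interpolation=cv2.INTER_CUBIC))
E
python3 -c "
import cv2,numpy as np
cv2.imwrite('pics/a5t.png',cv2.imread('pics/a5_top_raw.png'))"
```

```text
16.75 [631.7 178.7  88.2] [-4.3 -1.7 13.6] 0.10096251635164467 yaw 5.6 [ 0.0035 -0.002  -1.    ]
[631.69 178.71  88.29] [-4.5 -0.7 14.1] 0.0830868817783547
```

View pics/fin.png

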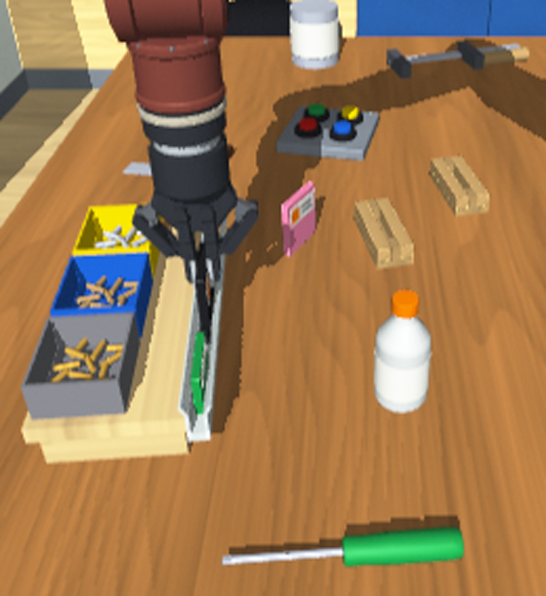

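View pics/a5t.png

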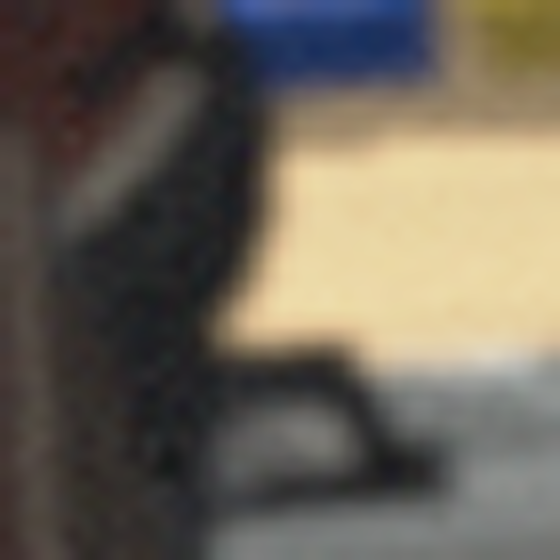

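```bash
python3 -c "
from station import manip
print(manip.close_job())"
```

```text
the job is handed in; nothing more can be done
None
```

The job is handed in: I pressed yellow, blue and green once each, and the label holder is pressed home in the middle bay and still gripped. The hand-in reported no verdict.

- **Keys:** Each key went down to about 36 mm, which is full travel. The blue press bottomed out harder than intended (26 N, against about 5 N needed). The pictures show each key sprung back up, and red was never touched.
- **Holder:** I took it from the occupied stand farthest from the base, lifted it clear and turned it to match the shelf. It went down behind the lip with the white label facing out.
- **Last checks:** The tool stopped at 88.3 mm while the push rose to about 14 N, so it is on the hard floor. That puts the holder's underside at about 40.2 mm, against the 40 mm floor. It was at rest, gripped at 70 N, at about 12 s of the allowed 51 s after the first move (clock 16.8 s).
- **Bystanders:** The glue bottle and screwdriver look untouched in the last picture. The try square was mostly hidden behind the arm there, but nothing went near it.
- **Disagreements:** A light sideways load of about 4.5 N against the channel's rear wall remained at hand-in. The two cameras differed by a few millimetres on where the holder sat along the channel, and I used about 3 mm. It passed between the stops without catching.

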